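# Lock the pellet die in its loading fixture

## Robot

A 6-joint arm with a two-finger parallel gripper is mounted at the origin on a cart in front of the work surface, level with it; the furniture and walls round the work are solid. World frame = base frame: x ahead of the robot, y to its left, z up, the work surface at z = 0. Lengths are in mm, angles in rad, forces in N, time in s.
With the tool pointing down it reaches from about 350 to 975 mm from the base axis. Payload 7.1 kg.
Tool frame: the origin (TCP) lies midway between the tips of the shut fingers; the grasp point (between the pads) lies 19 mm behind it (ctrl.hold_point_z is the distance from the TCP to the grasp point, in mm); x points along the fingers, y is the direction in which the jaws open and shut, and the axes are right-handed (so a half turn about x gives the same grasp; the last joint's range is limited). The gripper opens to 88 mm and grips with 3 to 60 N. Pads are 20 mm wide; open, the fingers measure 115 mm over their backs; the gripper's body (75 mm by 178 mm) begins 61 mm behind the grasp point.
Start: joints at [1.317, 0.423, 1.63, -0, 1.089, -0.019], TCP at [145.374, 607.841, 222.675] pointing down, gripper open.
Joint ranges: [-3, 3], [-0.9, 2.11], [0.09, 2.58], [-1.31, 4.45], [0.11, 2.69], [-2.54, 2.54]. Speed limits (rad/s): [2.39, 2.39, 3.01, 3.14, 3.14, 3.14].

## Interface

Orientations are given as a rotation vector (axis times angle).
In Python, from workcell import ctrl, get_image, calibration gives the robot as it stands.
- The arm moves only by the tool move_arm, never from a script. Its argument "rows" is a list of rows, each a list of 5 numbers: the shift along the world's x, y, z in mm, then the turn about the world's z in rad, then the closure, from -1 (fully open) to 1 (shut). In form: [[tx, ty, tz, roll, jaw], ...]. A call has 1 to 12 rows; each row is the pose to reach, as a shift and turn from the pose measured when the call began; what a row does not reach only later rows make up. A row lasts 1/8 s, in which the tool goes at most 62.5 mm and 10.7 degrees, less where a joint would pass 70% of its speed; a pose out of reach is approached as far as the arm can. A call with a gripper value outside its range is refused whole. The fingers move at their own pace and stop on an object; the grip force is fixed at half the most. Time passes only in rows, so rows that repeat a pose let the fingers close. It gives the time, the measured TCP pose, the force and the opening at its end, in the units of the state.
- ctrl.get_obs(): the state, without advancing time (a new reading comes with each control period).
- get_image(name): name is "side" or "top" or "wrist"; returns the picture (420x560x3 uint8, blue, green, red); there is no depth.
- calibration(name): a dict with "fx", "fy", "cx", "cy" (pixels), "view" (4x4, takes a point from world to camera coordinates); the wrist camera has in their place "T_tool_cam" (4x4, takes a point from camera to tool coordinates, whose origin is the TCP and whose axes are the tool frame's). Camera axes: x right, y up, looking along -z (the intrinsics and any distortion apply to the point x, -y, -z); pixel columns grow to the right and rows downward; lengths in mm; the calibration is good to about 2 mm. A picture is of the moment at which its call begins: read the wrist's pose just before it. calibration takes no time and is no camera call.
- ctrl.close_job(): hands the job in, once; it reports no verdict.
The state is a dict: "t": time; "qpos": joint angles; "qvel": joint speeds; "joint_torque": joint torques, N m; "ee_pos": TCP position; "orientation": TCP orientation; "ft_force": force on the tool from outside, world axes, zero at the start; "moment": the same for the moment, N m; "width": finger opening in mm.
Only numpy, scipy, OpenCV 4.12 (cv2) and the standard library are available. Lean on these libraries where they do the work, as an engineer would, in place of code of your own. Each camera call takes 0.05 s, during which the arm holds its last target.

## Task

Stand the pellet die body upright in the U-shaped nest of the loading fixture and let go of it. Then push the free end of the swing bar round its pin, past the spring plunger, until it comes up hard against the tip of the stop screw, press it there with a steady 12 N or so for about a second (never more than 20 N on the bar), and back off, leaving the bar closed behind the plunger and the die upright in the nest. Leave the die base and the die plunger standing where they are.

Things in the scene. Friction and masses are not known exactly. Their poses are not given: they have to be found in the camera images.
- die_body: the pellet die body, an upright grey steel cylinder with a wider rim at foot and top, 38 mm diameter, 58 mm tall, 0.42 kg, loose; the largest and tallest piece of the grey steel die set that stands in a row on the worktop. Origin at the centre of its underside, z up. It can be gripped across its top 20 mm.
- die_base: bystander: low grey steel disc 33 mm diameter with a short boss on top, 16 mm tall in all, loose in the same row. Origin at the centre of its underside. Leave it alone.
- die_plunger: bystander: slim grey steel plunger 48 mm tall standing on its 22 mm wide foot, loose in the same row. Origin at the centre of its underside. Leave it alone.
- fixture: the loading fixture, fixed to the worktop: aluminium plate 130 mm (its x) by 220 mm (its y, from -120 to +100 mm), 12 mm thick; origin on its underside; x points from the open side of the nest towards its back wall, z up. On it stand the nest, the pivot pin, the stop with its screw and the spring plunger's housing (x -43 to -25, y -111 to -89 mm, top 30 mm above the worktop).
- nest (a point): the spot on the plate's top (12 mm above the worktop) where the centre of the die body's underside belongs, mid nest at fixture x +16, y 0 mm; axes as the fixture's. The U-shaped nest is open towards fixture -x, where the swing bar closes it; its dark steel side walls (8 mm thick) and back wall (12 mm) rise 18 mm above the plate and leave 2.5 mm play on each side of the die and behind it.
- pivot (a point): centre of the fixed pivot pin on the plate's top (12 mm above the worktop), fixture x -15, y +75 mm; the pin is 10 mm thick and has an 18 mm head that keeps the bar on; head top 29.5 mm above the worktop. Axes as the fixture's.
- swing_bar: steel bar lying on the plate, 20 mm wide, 12 mm thick (12 to 24 mm above the worktop), about 0.2 kg, loose on the pivot pin by an 11 mm hole. Origin: hole centre, underside. It runs along its own -y to a round free end 150 mm from the hole. It starts swung open towards fixture -x by 0.5 to 0.95 rad; at 0 rad its axes are parallel to the fixture's, and closed it is between 0 and 0.08 rad open; it closes counter-clockwise seen from above.
- bar_end (a point): point on the swing bar's centre line at half thickness, 130 mm from the hole's centre, 20 mm short of the free end. Axes as the bar's: its own +x is the direction of closing, its own -x face (10 mm from the line) is the one to push on.
- bar_face (a point): point on the swing bar's +x side face at half thickness, 130 mm from the hole's centre: the part of the bar that meets the stop screw's tip.
- stop: the stop: dark steel block (20 x 22 mm, 18 mm high above the plate) fixed on the fixture, with a 10 mm thick steel screw, 6.5 mm above the plate, sticking out towards fixture -x. Origin: plate-top level, under the tip of the screw when fully retracted, fixture x -5, y -55 mm; axes as the fixture's. The screw is set anywhere from 0 to 10 mm farther out than that (not reported: feel for it) and does not yield.
- nose (a point): foot of the spring plunger's upright round steel nose (10 mm diameter, 13 mm high), 13 mm above the worktop; at rest at fixture x -34, y -77 mm. It gives way along fixture -y by up to 6 mm against a spring of 2 to 5 N. The bar's round free end rides over it, needing about 4 to 11 N, while bar_face is about 22 to 13 mm short (-x) of the stop's origin; past that the bar is free again.
Things that resemble listed ones, but are neither listed nor needed, are in the scene too. Several things have the shape of the die_body; the one meant has the colours described above.

How it is judged (in metres and radians):
On the way, in this order (a step that is already met when the one before it is completed fails the run):
1. the die body stands upright in the nest, released (horizontal distance between die_body and nest below 0.006 m and z of die_body in the frame of nest below 0.003 m and angle between die_body's own z axis and vertical below 0.06 rad and contact force between the fingers and die_body below 0.1 N), for 0.2 s.
2. the fingers push on the swing bar with more than 8 N, and the bar presses on the stop with more than 3 N, for half a second (x of bar_face in the frame of stop above -0.0125 m and contact force between the fingers and swing_bar above 8 N and contact force between swing_bar and stop above 3 N), for 0.5 s.
At the end, for the whole second after the job is handed in: The die body stands upright (within 0.06 rad) on the plate within 5 mm of the nest's middle, and the swing bar is closed past the spring plunger (its bar_face no more than 12.5 mm short of the stop's origin); both at rest (horizontal distance between die_body and nest below 0.005 m and z of die_body in the frame of nest below 0.003 m and angle between die_body's own z axis and vertical below 0.06 rad and x of bar_face in the frame of stop above -0.0125 m and linear speed of each of swing_bar, die_body below 0.01 m/s); the robot touches nothing.
It fails at once if the robot pushes on the swing bar with more than 20 N (contact force between any of the arm, the fingers and swing_bar above 20 N).
It fails at once if the die base is moved by more than 20 mm or tipped over (distance of die_base from where it was at the start of the episode above 0.02 m or angle between die_base's own z axis and vertical above 0.5 rad).
It fails at once if the die plunger is moved by more than 20 mm or tipped over (distance of die_plunger from where it was at the start of the episode above 0.02 m or angle between die_plunger's own z axis and vertical above 0.5 rad).
It also fails if it takes over 72 s, if anything falls off the work surface, if the arm or the gripper's body presses on something with over 40 N, if the wrist force passes 120 N, or if a joint passes its speed limit or range.

## Working session

There is one attempt and no reset: what is moved stays moved. The work goes in short steps, Python scripts to look and compute and a tool call to move; the robot and the scene stay as the last step left them, time stands still between calls to the robot, and variables do not carry over. Pictures are saved under pics/ and viewed, and the job is handed in when it is done.

Besides the shell and the picture viewer there is one more tool, called after ">>>" as name(argument=value, ...), one argument or row to a line, values as JSON. move_arm: Moves the arm, as the interface text tells. Its arguments: {"type":"object","properties":{"rows":{"type":"array"}},"required":["rows"]}

```bash
mkdir -p pics; ls
python3 - <<'E'
from workcell import ctrl,get_image,calibration
import cv2
print(ctrl.get_obs())
for n in ("side","top","wrist"):
    cv2.imwrite(f"pics/{n}0.png",get_image(n)); print(n,calibration(n))
E
```

```text
pics
{'t': 0.0, 'qpos': array([ 1.31700653e+00,  4.23812459e-01,  1.63069244e+00,  2.85361675e-05,
        1.08861691e+00, -1.89971000e-02]), 'qvel': array([-0.00093842,  0.00023922, -0.00117994,  0.00092489,  0.00080932,
       -0.00213702]), 'joint_torque': array([ 1.47571547e-03, -5.44628549e+01, -2.73667377e+01,  6.44604466e-02,
        2.28203565e-02, -1.32672949e-04]), 'ee_pos': array([145.22493926, 607.31420561, 221.91847036]), 'orientation': array([ 0.1831561 ,  1.56315701, -0.18553493]), 'ft_force': array([-0.18492616, -0.07967673, -0.14773136]), 'moment': array([-0.05069434, -0.01336955, -0.02150809]), 'width': 87.56002237274787}
side {'fx': 452.4241019362268, 'fy': 452.4241019362268, 'cx': 280.06881508410146, 'cy': 203.07417937996038, 'view': array([[-9.71613702e-01, -2.36299899e-01, -1.13653968e-02,
         4.52976923e+02],
       [ 8.86959992e-02, -4.08394391e-01,  9.08486126e-01,
        -1.20450305e+02],
       [-2.19316745e-01,  8.81689503e-01,  4.17760441e-01,
        -8.27179740e+02],
       [ 0.00000000e+00,  0.00000000e+00,  0.00000000e+00,
         1.00000000e+0
[... 227 characters left out ...]
, -1.40454419e-02,  4.02615547e-02,
        -4.90107338e+02],
       [-4.01837700e-02,  5.77712246e-03,  9.99175605e-01,
        -1.09196552e+03],
       [ 0.00000000e+00,  0.00000000e+00,  0.00000000e+00,
         1.00000000e+00]])}
wrist {'fx': 297.29614652660905, 'fy': 297.29614652660905, 'cx': 281.71143350595474, 'cy': 209.12985719990547, 'T_tool_cam': array([[-9.06502017e-07,  3.01144154e-01, -9.53578627e-01,
        -1.60938783e+02],
       [ 9.99999493e-01,  9.60609807e-04,  3.02414000e-04,
         1.35329573e-01],
       [ 1.00708719e-03, -9.53578143e-01, -3.01144003e-01,
        -8.28721565e+01],
       [ 0.00000000e+00,  0.00000000e+00,  0.00000000e+00,
         1.00000000e+00]])}
```

View pics/side0.png

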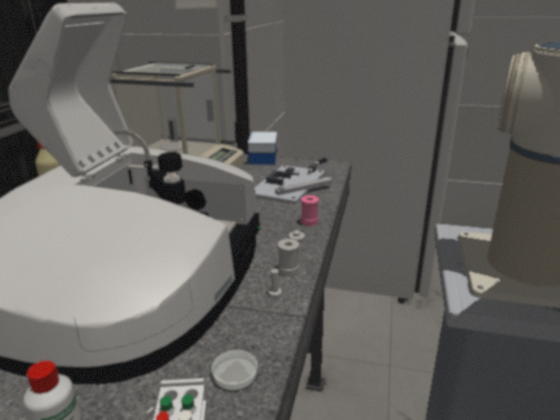

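View pics/top0.png

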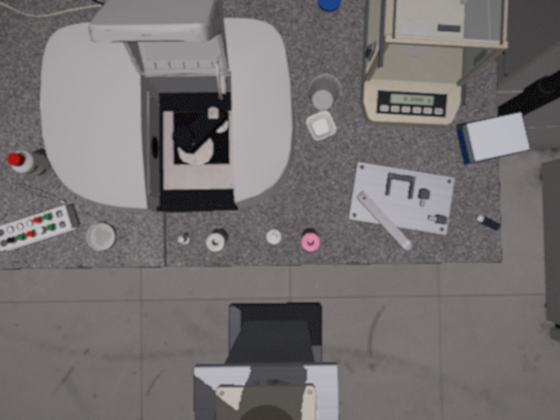

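View pics/wrist0.png

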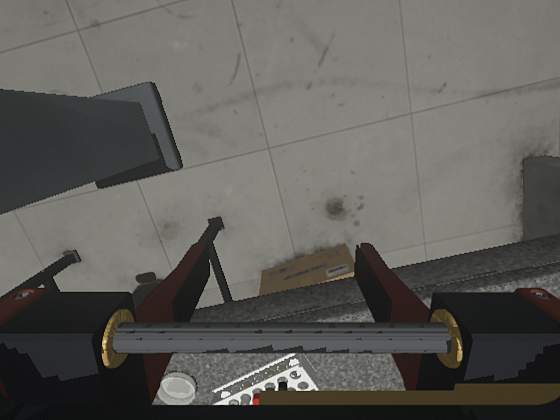

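The top view shows the plunger at (184,239), the grey die body at (215,242), the die base at (274,237) and a pink decoy at (311,242). The fixture is around (402,198): nest (400,185), pivot (363,200), bar end (407,244). I'll enlarge these for measuring.

```bash
cat > h.py <<'E'
import numpy as np,cv2
from workcell import ctrl,get_image,calibration
from scipy.spatial.transform import Rotation as R
def cam(n,obs=None):
    c=calibration(n)
    if n=="wrist":
        o=obs or ctrl.get_obs()
        T=np.eye(4);T[:3,:3]=R.from_rotvec(o["orientation"]).as_matrix();T[:3,3]=o["ee_pos"]
        M=T@c["T_tool_cam"]
    else: M=np.linalg.inv(c["view"])
    return c,M
def ray(C,uv):
    c,M=C
    d=np.array([(uv[0]-c["cx"])/c["fx"],-(uv[1]-c["cy"])/c["fy"],-1.])
    d=M[:3,:3]@d
    return M[:3,3],d/np.linalg.norm(d)
def onz(C,uv,z):
    p,d=ray(C,uv); return p+d*(z-p[2])/d[2]
def tri(rs):
    A=np.zeros((3,3));b=np.zeros(3)
    for p,d in rs:
        Q=np.eye(3)-np.outer(d,d);A+=Q;b+=Q@p
    x=np.linalg.solve(A,b)
    return x,[np.linalg.norm((np.eye(3)-np.outer(d,d))@(x-p)) for p,d in rs]
def proj(C,P):
    c,M=C
    q=np.linalg.inv(M)@np.append(P,1)
    return np.array([c["cx"]+c["fx"]*q[0]/-q[2],c["cy"]-c["fy"]*q[1]/-q[2]])
E
python3 - <<'E'
import cv2
from h import *
print({k:v for k,v in calibration("top").items() if k not in("view",)}.keys())
t=cv2.imread("pics/top0.png")
cv2.imwrite("pics/topfix.png",cv2.resize(t[150:260,335:465],None,fx=6,fy=5.4,interpolation=cv2.INTER_CUBIC)[:600])
cv2.imwrite("pics/toprow.png",cv2.resize(t[215:265,170:330],None,fx=5,fy=5,interpolation=cv2.INTER_CUBIC))
s=cv2.imread("pics/side0.png")
cv2.imwrite("pics/siderow.png",cv2.resize(s[145:305,230:360],None,fx=3.7,fy=3.7,interpolation=cv2.INTER_CUBIC))
C=cam("top")
for n,uv,z in (("body",(215,242),58),("base",(274,237),16),("plung",(184,239),48),("pivot",(363,200),29),("nest",(400,185),30),("barend",(407,244),24)):print(n,onz(C,uv,z).round(1))
E
```

```text
dict_keys(['fx', 'fy', 'cx', 'cy'])
body [426.9 100.8  58. ]
base [435.3 -22.8  16. ]
plung [434.1 168.2  48. ]
pivot [ 513.2 -218.1   29. ]
nest [ 544.8 -299.4   30. ]
barend [ 415.9 -313.1   24. ]
```

View pics/topfix.png

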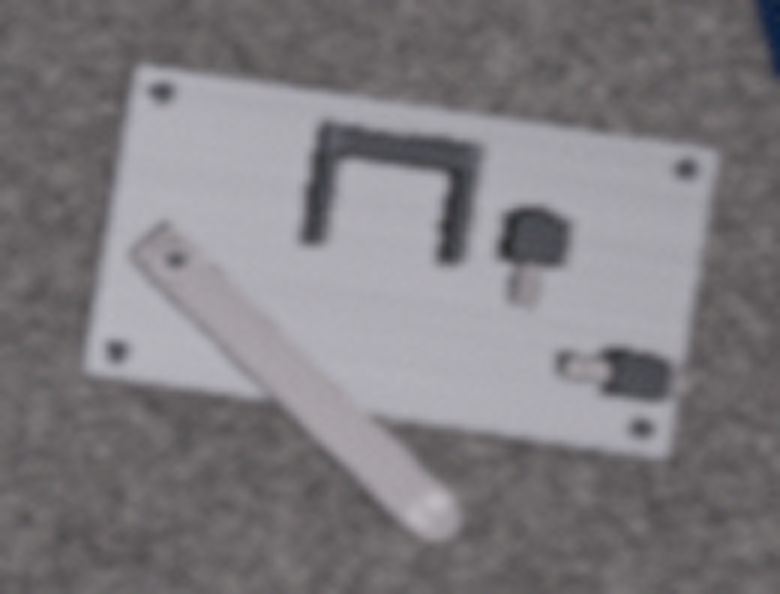

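View pics/toprow.png

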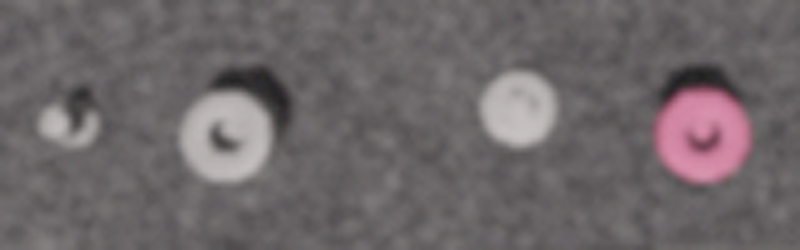

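View pics/siderow.png

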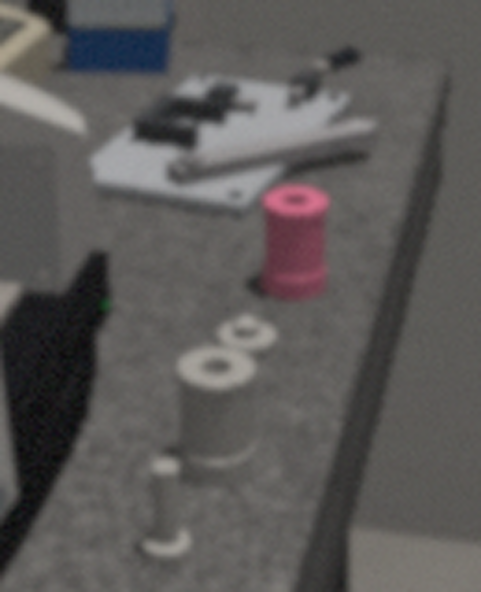

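Run:
```python
from h import *
o=ctrl.get_obs();print(R.from_rotvec(o["orientation"]).as_matrix().round(3))
t=cv2.imread("pics/top0.png");g=cv2.cvtColor(t,cv2.COLOR_BGR2GRAY)
C=cam("top")
m=(g>140).astype(np.uint8)
n,l,st,ce=cv2.connectedComponentsWithStats(m[215:265,170:300])
for i in range(1,n):
    if st[i,4]>15: print(st[i]+np.array([170,215,0,0,0]),ce[i]+[170,215],onz(C,ce[i]+[170,215],58).round(1),onz(C,ce[i]+[170,215],16).round(1))
# die outer by ellipse
c=max(cv2.findContours(m[215:265,200:235],0,1)[0],key=cv2.contourArea)
(x,y),r=cv2.minEnclosingCircle(c);print("die",x+200,y+215,r,onz(C,(x+200,y+215),58))
# fixture plate
hsv=cv2.cvtColor(t,cv2.COLOR_BGR2HSV)
for p in [(360,172),(385,215),(430,190)]: print(p,t[p[1],p[0]])
for p in [(163,39),(159.5,55)]:pass
S=cam("side")
# die top ellipse centre in side ~ crop(217,367)/3.7 ; 
sv=(230+217/3.7,145+367/3.7); tv=(x+200,y+215)
print(tri([ray(C,tv),ray(S,sv)]))
```

```text
[[-0.     0.233  0.973]
 [-0.001  0.973 -0.233]
 [-1.    -0.001 -0.   ]]
[266 229  15  15 175] [273.30857143 236.4       ] [437.  -22.4  58. ] [436.6 -21.3  16. ]
[206 234  18  17 232] [214.81034483 242.02586207] [426.9 101.2  58. ] [426.1 107.3  16. ]
[178 236  11   8  51] [182.62745098 240.17647059] [431.7 169.   58. ] [431.2 177.8  16. ]
die 214.87704944610596 242.20491790771484 9.146883964538574 [426.48246239 101.04230771  58.        ]
(360, 172) [181 175 175]
(385, 215) [169 163 167]
(430, 190) [160 152 153]
(array([425.82079595, 101.23966173,  55.70151887]), [np.float64(0.636056658440448), np.float64(0.6360566584405409)])
```

>>> move_arm(
  rows=[
    [25, -50, 0, 0.1, -1],
    [50, -100, 0, 0.2, -1],
    [75, -150, 0, 0.236, -1],
    [100, -200, 0, 0.236, -1],
    [125, -250, 0, 0.236, -1],
    [150, -300, 0, 0.236, -1],
    [178, -350, 0, 0.236, -1],
    [208, -400, 0, 0.236, -1],
    [240, -450, -10, 0.236, -1],
    [262, -485, -20, 0.236, -1],
    [272, -506, -30, 0.236, -1],
    [272, -506, -30, 0.236, -1],
  ],
)

```text
t: 1.65
ee_pos: [417.1, 100.3, 191.4]
orientation: [0.0, 1.573, -0.003]
ft_force: [0.3, 0.8, 0.2]
width: 88.0
```

Run:
```python
from h import *
o=ctrl.get_obs();print(o["t"],o["ee_pos"],R.from_rotvec(o["orientation"]).as_matrix().round(3),o["ft_force"],o["qvel"].round(3))
im=get_image("wrist");cv2.imwrite("pics/w1.png",im);np.save("w1.npy",np.r_[o["ee_pos"],o["orientation"]])
print(proj(cam("wrist",o),[426.5,101,58]))
```

```text
1.65 [417.12832506 100.25645309 191.43642218] [[-0.002  0.002  1.   ]
 [-0.002  1.    -0.002]
 [-1.    -0.002 -0.002]] [0.25693581 0.81803939 0.20905335] [ 0.042 -0.019 -0.003  0.009  0.015  0.024]
[282.66852924 208.65772989]
```

View pics/w1.png

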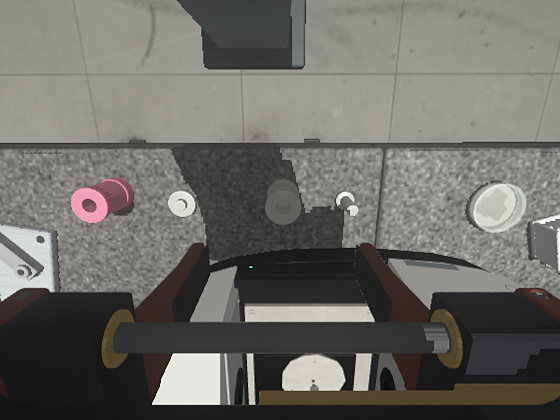

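The wrist picture shows the die body in the arm's shadow at about (284,203), with the base at (182,203), the plunger at (347,203) and the pink decoy at left.

Run:
```python
import cv2,numpy as np
im=cv2.imread("pics/w1.png")[165:240,230:370]
im=np.clip(im.astype(float)*1.8,0,255).astype(np.uint8)
cv2.imwrite("pics/w1z.png",cv2.resize(im,None,fx=5.7,fy=5.7,interpolation=cv2.INTER_CUBIC))
```

```text
(no output)
```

View pics/w1z.png

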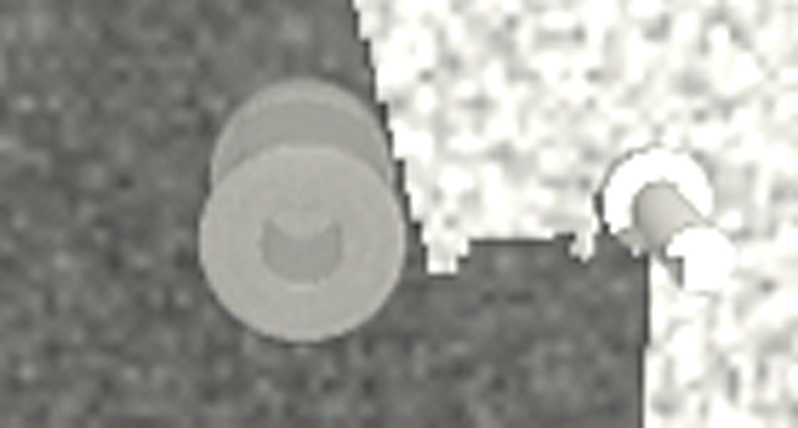

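Run:
```python
from h import *
w=np.load("w1.npy");W=cam("wrist",{"ee_pos":w[:3],"orientation":w[3:]});C=cam("top");S=cam("side")
uv=(230+302/5.7,165+242/5.7)
print(onz(W,uv,58));sv=(230+217/3.7,145+367/3.7)
print(tri([ray(C,(214.88,242.2)),ray(W,uv)]),tri([ray(C,(214.88,242.2)),ray(W,uv),ray(S,sv)]))
```

```text
[425.19605785 101.32776668  58.        ]
(array([426.37772976, 101.45084252,  54.34144627]), [np.float64(0.12702321564032998), np.float64(0.12702321564027488)]) (array([425.8446886 , 101.27977131,  55.73044741]), [np.float64(0.614191492577562), np.float64(0.07108128382748886), np.float64(0.6684110531039897)])
```

>>> move_arm(
  rows=[
    [8.7, 0.9, 0, 0, -0.36],
    [8.7, 0.9, 0, 0, -0.36],
    [8.7, 0.9, -50, 0, -0.36],
    [8.7, 0.9, -90, 0, -0.36],
    [8.7, 0.9, -120, 0, -0.36],
    [8.7, 0.9, -140, 0, -0.36],
    [8.7, 0.9, -152, 0, -0.36],
    [8.7, 0.9, -161, 0, -0.36],
    [8.7, 0.9, -161, 0, -0.36],
    [8.7, 0.9, -161, 0, -0.36],
  ],
)

```text
t: 2.95
ee_pos: [426.1, 102.1, 31.3]
orientation: [-0.0, 1.571, -0.001]
ft_force: [-0.8, -0.6, -0.3]
width: 59.8
```

>>> move_arm(
  rows=[
    [0, -0.5, -1, 0, 0.0],
    [0, -0.5, -1, 0, 0.1],
    [0, -0.5, -1, 0, 0.2],
    [0, -0.5, -1, 0, 1],
    [0, -0.5, -1, 0, 1],
    [0, -0.5, -1, 0, 1],
    [0, -0.5, -1, 0, 1],
  ],
)

```text
t: 3.82
ee_pos: [426.3, 101.6, 30.6]
orientation: [-0.0, 1.571, -0.001]
ft_force: [-0.8, -2.9, 5.1]
width: 37.4
```

>>> move_arm(
  rows=[
    [0, 0, 10, 0, 1],
    [0, 0, 30, 0, 1],
    [0, 0, 60, 0, 1],
    [0, 0, 90, 0, 1],
    [0, 0, 110, 0, 1],
    [0, 0, 110, 0, 1],
    [0, 0, 110, 0, 1],
  ],
)

```text
t: 4.7
ee_pos: [425.6, 101.5, 140.0]
orientation: [-0.0, 1.572, -0.001]
ft_force: [1.3, -0.7, -5.0]
width: 37.7
```

Run:
```python
from h import *
o=ctrl.get_obs();print(o["ee_pos"],o["ft_force"],o["width"])
s=get_image("side");cv2.imwrite("pics/s2.png",s);cv2.imwrite("pics/s2z.png",cv2.resize(s[120:310,200:380],None,fx=3,fy=3,interpolation=cv2.INTER_CUBIC))
cv2.imwrite("pics/w2.png",get_image("wrist"))
```

```text
[425.58855162 101.47556967 139.9715778 ] [ 1.29684522 -0.72425261 -5.01189105] 37.72884244352336
```

View pics/s2z.png

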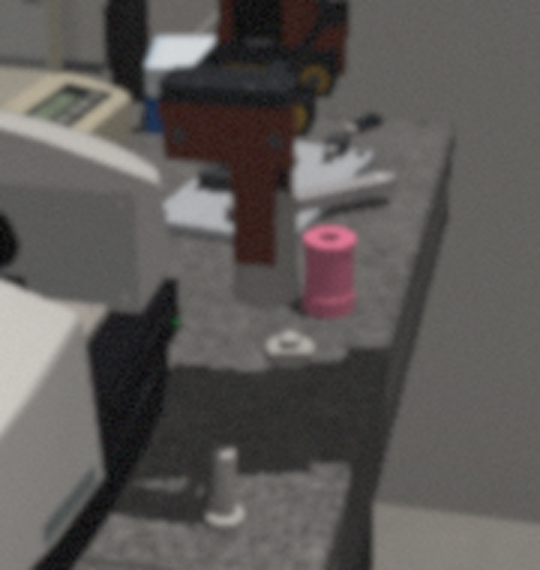

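View pics/w2.png

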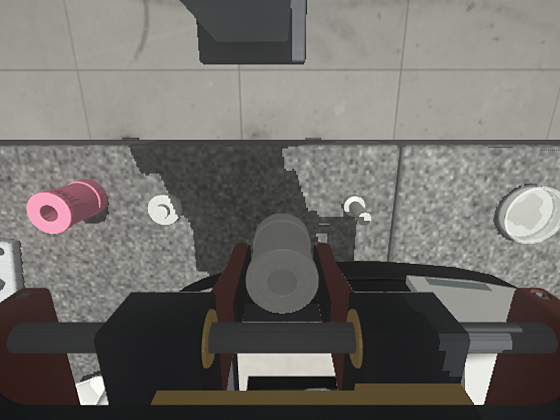

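>>> move_arm(
  rows=[
    [10, -40, 20, 0, 1],
    [25, -90, 40, 0, 1],
    [45, -145, 60, 0, 1],
    [70, -200, 75, 0, 1],
    [95, -255, 75, 0, 1],
    [120, -310, 75, 0, 1],
    [140, -355, 75, 0, 1],
    [155, -385, 75, 0, 1],
    [160, -400, 75, 0, 1],
    [160, -400, 75, 0, 1],
    [160, -400, 75, 0, 1],
  ],
)

```text
t: 6.18
ee_pos: [584.7, -297.2, 214.0]
orientation: [-0.0, 1.574, -0.0]
ft_force: [0.2, 0.1, -4.3]
width: 37.5
```

Run:
```python
from h import *
o=ctrl.get_obs();print(o["ee_pos"],o["ft_force"],o["width"],o["qvel"].round(3))
cv2.imwrite("pics/w3.png",get_image("wrist"));np.save("w3.npy",np.r_[o["ee_pos"],o["orientation"]])
```

```text
[ 584.67827856 -297.22450843  213.9942493 ] [ 0.18439448  0.08900808 -4.26060076] 37.50558848388437 [ 0.005 -0.009 -0.001  0.001 -0.001 -0.001]
```

View pics/w3.png

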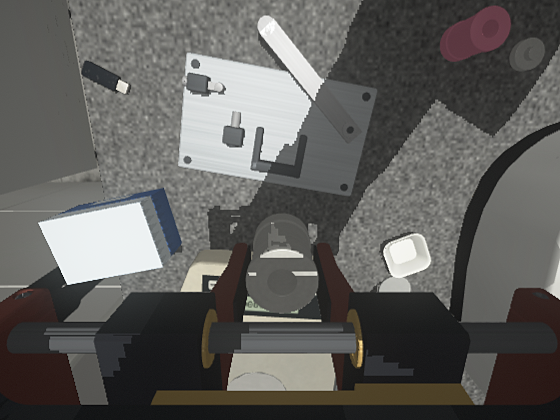

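The wrist view shows the whole fixture: plate corners near (187,52), (377,90), (350,197), (180,164), the nest U around (280,155), the pin at (351,130), the stop at (233,130), and the plunger at (205,84).

Run:
```python
import cv2,numpy as np
im=cv2.imread("pics/w3.png")[5:205,170:390]
g=np.clip((im/255.)**0.6*255,0,255).astype(np.uint8)
cv2.imwrite("pics/w3z.png",cv2.resize(g[:105],None,fx=3.6,fy=3.6,interpolation=cv2.INTER_CUBIC))
cv2.imwrite("pics/w3y.png",cv2.resize(g[70:],None,fx=3.6,fy=3.6,interpolation=cv2.INTER_CUBIC))
```

```text
(no output)
```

View pics/w3z.png

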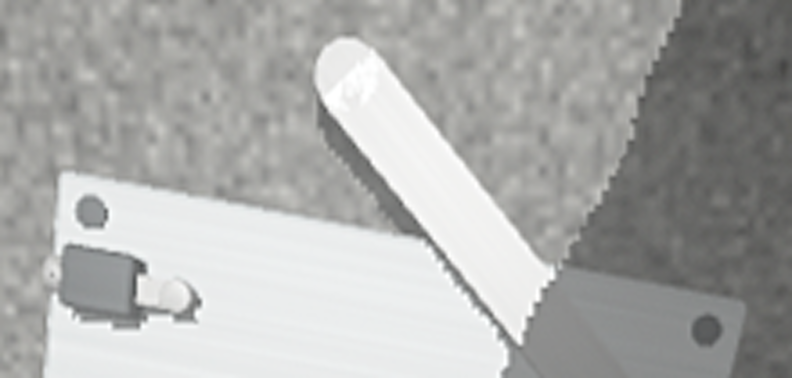

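View pics/w3y.png

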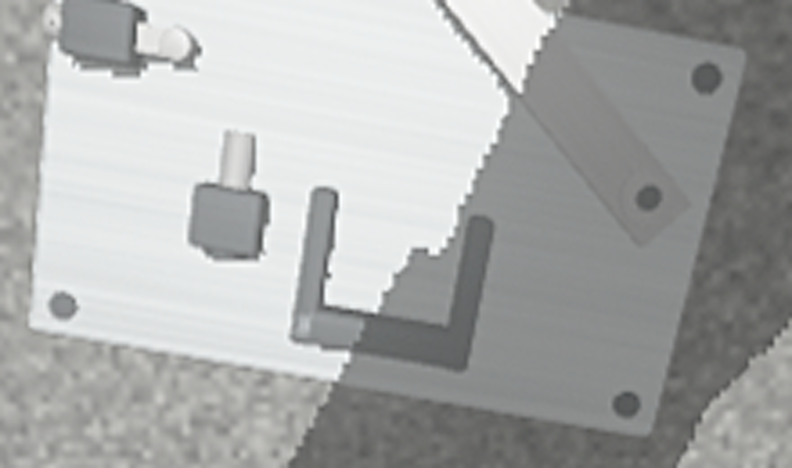

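Run:
```python
from h import *
w=np.load("w3.npy");W=cam("wrist",{"ee_pos":w[:3],"orientation":w[3:]});C=cam("top");S=cam("side")
a=lambda x,y:(170+x/3.6,5+y/3.6); b=lambda x,y:(170+x/3.6,75+y/3.6); t=lambda x,y:(335+x/6,150+y/5.4)
cf=np.array([[-65,-120],[-65,100],[65,100],[65,-120.]])
cw=[a(60,172),a(745,300),b(650,437),b(28,328)]
ct=[t(668,458),t(88,375),t(137,65),t(718,148)]
def fit(F,P):
    Fm,Pm=F.mean(0),P.mean(0);H=(F-Fm).T@(P-Pm);th=np.arctan2(H[0,1]-H[1,0],H[0,0]+H[1,1])
    r=np.array([[np.cos(th),-np.sin(th)],[np.sin(th),np.cos(th)]]);o=Pm-r@Fm
    return th,o,r,(P-(F@r.T+o))
for n,cm,c in(("wrist",W,cw),("top",C,ct)):
    P=np.array([onz(cm,u,12)[:2] for u in c]);th,o,r,e=fit(cf,P)
    print(n,"yaw",th.round(4),"org",o.round(1),"nest",(r@[16,0]+o).round(1),"piv",(r@[-15,75]+o).round(1),"nose",(r@[-34,-77]+o).round(1),"stop",(r@[-5,-55]+o).round(1),e.round(1).tolist())
hw=[b(626,404),b(62,305),b(706,77),a(91,211)];ht=[t(161,92),t(685,168),t(116,351),t(641,428)]
for u,v in zip(hw,ht): print("hole",[x.round(1) if hasattr(x,'round') else x for x in tri([ray(W,u),ray(C,v)])])
for u,v in zip(cw,ct): print("corner",tri([ray(W,u),ray(C,v)])[0].round(1))
print("pin",onz(W,b(648,198),29.5).round(1),onz(C,t(176,260),29.5).round(1),tri([ray(W,b(648,198)),ray(C,t(176,260))]))
# nest top wall inner corners wrist: left wall inner-back (325,310), right inner-back(450,326)
for n,p in (("LB",b(297,340)),("RB",b(466,368))): print(n,onz(W,p,30).round(1))
print("nestback outer top cam", onz(C,t(322,122),30).round(1), onz(C,t(480,146),30).round(1))
print("bar end tip",onz(W,a(345,70),24).round(1),onz(C,t(436,515),24).round(1))
```

```text
wrist yaw -0.1742 org [ 518.5 -296.6] nest [ 534.2 -299.3] piv [ 516.7 -220.1] nose [ 471.7 -366.5] stop [ 504.  -349.9] [[1.9, 1.8], [0.3, -2.2], [-0.9, -1.0], [-1.3, 1.4]]
top yaw -0.1702 org [ 518.4 -297.7] nest [ 534.2 -300.4] piv [ 516.3 -221.3] nose [ 471.9 -367.9] stop [ 504.2 -351.1] [[0.6, 1.5], [0.3, -2.2], [-0.5, -0.8], [-0.4, 1.5]]
hole [array([ 587.4, -219.6,   11.9]), [np.float64(0.26583205997178627), np.float64(0.2658320599718228)]]
hole [array([ 555.2, -418.3,   -5.4]), [np.float64(0.4706183571918336), np.float64(0.47061835719168027)]]
hole [array([ 481. , -200.8,   13. ]), [np.float64(0.28037864990168454), np.float64(0.2803786499017035)]]
hole [array([ 447.1, -392. ,   17.2]), [np.float64(0.2463078830218081), np.float64(0.24630788302170212)]]
corner [ 434.8 -403.5    9. ]
corner [ 472.  -189.9   14.7]
corner [ 598.6 -210.7   13.4]
corner [ 564.4 -433.8  -13.4]
pin [ 517.1 -220.4   29.5] [ 517.2 -221.1   29.5] (array([ 517.04941088, -220.80077068,   31.17339517]), [np.float64(0.011149614377825835), np.float64(0.011149614377917652)])
LB [ 561.5 -331.4   30. ]
RB [ 570.8 -276.4   30. ]
nestback outer top cam [ 572.3 -275.3   30. ] [ 561.8 -332.6   30. ]
bar end tip [ 411.4 -313.6   24. ] [ 412.9 -314.5   24. ]
```

Run:
```python
from h import *
w=np.load("w3.npy");W=cam("wrist",{"ee_pos":w[:3],"orientation":w[3:]});C=cam("top")
b=lambda x,y:(170+x/3.6,75+y/3.6); t=lambda x,y:(335+x/6,150+y/5.4)
print(b(325,190),b(480,218),b(297,340),b(466,368))
th=-.172;r=np.array([[np.cos(th),-np.sin(th)],[np.sin(th),np.cos(th)]])
def F(p,o): return (r.T@(p[:2]-o)).round(1)
for n,p in dict(Lout=(313,195),Lin=(337,195),Rin=(466,222),Rout=(493,222),LBo=(295,340),RBo=(466,369),LBi=(322,308),RBi=(450,328)).items():
    print(n,onz(W,b(*p),30).round(1),F(onz(W,b(*p),30),np.array([518.5,-297.])))
for n,p in dict(Lo=(302,240),Li=(326,240),Ri=(438,262),Ro=(464,262),LBo=(320,122),RBo=(481,148),LBi=(336,160),RBi=(452,172)).items():
    print("top",n,onz(C,t(*p),30).round(1),F(onz(C,t(*p),30),np.array([518.5,-297.])))
```

```text
(260.27777777777777, 127.77777777777777) (303.33333333333337, 135.55555555555554) (252.5, 169.44444444444446) (299.44444444444446, 177.22222222222223)
Lout [ 516.1 -325.    30. ] [  2.4 -28. ]
Lin [ 516.1 -317.5   30. ] [  1.1 -20.7]
Rin [ 524.3 -277.2   30. ] [ 2.3 20.5]
Rout [ 524.3 -268.7   30. ] [ 0.9 28.9]
LBo [ 561.5 -332.    30. ] [ 48.4 -27.2]
RBo [ 571.1 -276.4   30. ] [48.3 29.3]
LBi [ 551.2 -323.    30. ] [ 36.7 -20.1]
RBi [ 557.7 -281.8   30. ] [36.  21.7]
top Lo [ 524.6 -267.    30. ] [ 0.9 30.6]
top Li [ 524.5 -275.7   30. ] [ 2.2 22. ]
top Ri [ 515.  -316.2   30. ] [ -0.2 -19.5]
top Ro [ 514.9 -325.7   30. ] [  1.3 -28.9]
top LBo [ 572.3 -274.6   30. ] [49.2 31.3]
top RBo [ 561. -333.   30.] [ 48.  -28.2]
top LBi [ 556.8 -280.    30. ] [34.8 23.3]
top RBi [ 551.4 -322.2   30. ] [ 36.7 -19.2]
```

Run:
```python
from h import *
im=cv2.imread("pics/w3.png")[205:325,225:340]
g=np.clip((im/255.)**0.5*255,0,255).astype(np.uint8)
cv2.imwrite("pics/w3d.png",cv2.resize(g,None,fx=5,fy=5,interpolation=cv2.INTER_CUBIC))
w=np.load("w3.npy");W=cam("wrist",{"ee_pos":w[:3],"orientation":w[3:]})
for dx in(-1,0,1):
  c=w[:3]+[dx,0,27.4]
  print(dx,[(proj(W,c+np.array([a,b,0]))-[225,205])*5 for a,b in((0,0),(-19,0),(19,0),(0,-19),(0,19))])
```

```text
-1 [array([283.70039551, 389.83137028]), array([283.50469034, 219.83330252]), array([283.88204605, 547.62096616]), array([ 97.85982644, 389.97227472]), array([469.5686516 , 389.69044484])]
0 [array([283.71029275, 398.42854275]), array([283.51536735, 229.10781865]), array([283.89124592, 555.61237588]), array([ 98.23328022, 398.56853248]), array([469.21488407, 398.28853221])]
1 [array([283.72015133, 406.99214135]), array([283.52600105, 238.34472025]), array([283.90041115, 563.57369378]), array([ 98.60527569, 407.13122242]), array([468.86249817, 406.85303964])]
```

View pics/w3d.png

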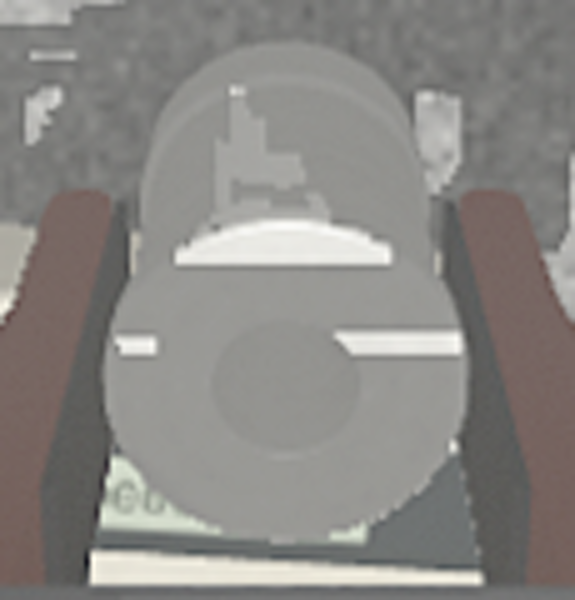

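>>> move_arm(
  rows=[
    [-25, -1.6, -10, 0, 1],
    [-50.7, -1.6, -40, 0, 1],
    [-50.7, -1.6, -80, 0, 1],
    [-50.7, -1.6, -115, 0, 1],
    [-50.7, -1.6, -135, 0, 1],
    [-50.7, -1.6, -140, 0, 1],
    [-50.7, -1.6, -140, 0, 1],
    [-50.7, -1.6, -140, 0, 1],
  ],
)

```text
t: 7.22
ee_pos: [535.0, -299.2, 75.6]
orientation: [-0.002, 1.572, -0.001]
ft_force: [0.6, 0.9, -4.0]
width: 37.5
```

Run:
```python
from h import *
o=ctrl.get_obs();print(o["ee_pos"],o["orientation"],o["ft_force"],o["width"],o["qvel"].round(3))
im=get_image("wrist");cv2.imwrite("pics/w4.png",im);np.save("w4.npy",np.r_[o["ee_pos"],o["orientation"]])
g=np.clip((im/255.)**0.6*255,0,255).astype(np.uint8)
cv2.imwrite("pics/w4z.png",cv2.resize(g[100:300,170:400],None,fx=3,fy=3,interpolation=cv2.INTER_CUBIC))
s=get_image("side");cv2.imwrite("pics/s4z.png",cv2.resize(s[140:220,240:350],None,fx=6,fy=6,interpolation=cv2.INTER_CUBIC))
```

```text
[ 535.04473877 -299.19664211   75.63635323] [-1.64988085e-03  1.57180375e+00 -1.10221849e-03] [ 0.57001788  0.86860035 -3.96221772] 37.452226465567605 [-0.002 -0.     0.001  0.001 -0.001 -0.   ]
```

View pics/w4z.png

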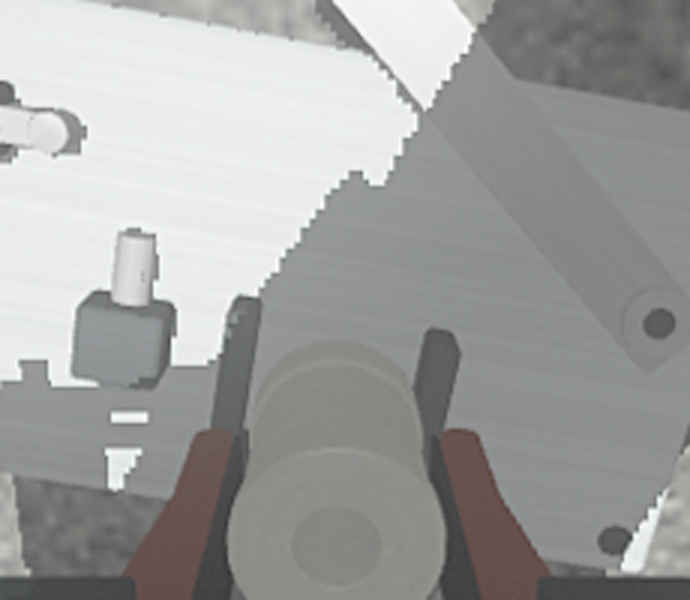

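View pics/s4z.png

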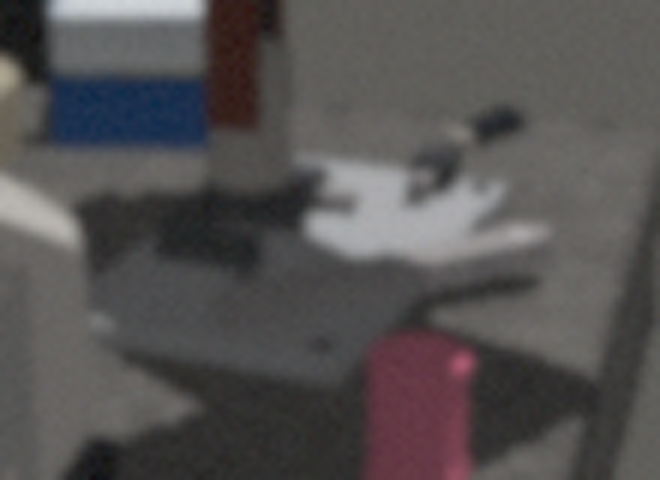

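Run:
```python
from h import *
w=np.load("w4.npy");W=cam("wrist",{"ee_pos":w[:3],"orientation":w[3:]})
b=lambda x,y:(170+x/3,100+y/3)
th=-.172;r=np.array([[np.cos(th),-np.sin(th)],[np.sin(th),np.cos(th)]]);o=np.array([518.,-296.5])
for n,p in dict(Lo=(234,302),Li=(261,302),Ri=(424,335),Ro=(460,345),Li2=(240,428),Ri2=(411,390),Ro2=(443,428)).items():
    q=onz(W,b(*p),30);print(n,q.round(1),(r.T@(q[:2]-o)).round(1))
print("pin",onz(W,b(659,323),29.5).round(1),(r@[-15,75]+o).round(1))
# die silhouette: bottom rim front arc, z=45: lowest-x point
q=onz(W,b(338,340),45);print(q)
q=onz(W,b(338,445),103);print(q)
```

```text
Lo [ 511.  -323.6   30. ] [ -2.3 -27.9]
Li [ 511.  -317.1   30. ] [ -3.4 -21.5]
Ri [ 519.3 -277.6   30. ] [-1.9 18.8]
Ro [ 521.9 -268.8   30. ] [-0.9 28. ]
Li2 [ 544.  -323.3   30. ] [ 30.2 -21.9]
Ri2 [ 533.7 -280.5   30. ] [12.7 18.5]
Ro2 [ 544.  -272.1   30. ] [21.4 28.4]
pin [ 516.4 -220.6   29.5] [ 516.1 -220. ]
[ 515.66504669 -298.6112226    45.        ]
[ 514.63008004 -298.68947933  103.        ]
```

>>> move_arm(
  rows=[
    [0, 0, -6, 0, 1],
    [0, 0, -12, 0, 1],
    [0, 0, -17, 0, 1],
    [0, 0, -21, 0, 1],
    [0, 0, -25, 0, 1],
    [0, 0, -28, 0, 1],
    [0, 0, -30, 0, 1],
    [0, 0, -31, 0, 1],
    [0, 0, -31, 0, 1],
  ],
)

```text
t: 8.45
ee_pos: [534.8, -299.2, 44.5]
orientation: [-0.002, 1.572, -0.001]
ft_force: [0.0, 0.4, -3.6]
width: 37.9
```

>>> move_arm(
  rows=[
    [0, 0, -0.7, 0, 1],
    [0, 0, -1.4, 0, 1],
    [0, 0, -2, 0, 1],
    [0, 0, -2, 0, 1],
  ],
)

```text
t: 8.95
ee_pos: [534.9, -299.2, 42.6]
orientation: [-0.001, 1.572, -0.001]
ft_force: [-1.0, 0.5, -1.1]
width: 37.3
```

>>> move_arm(
  rows=[
    [0, 0, -0.5, 0, 0.1],
    [0, 0, 0, 0, -0.1],
    [0, 0, 0, 0, -0.3],
    [0, 0, 0, 0, -0.3],
    [0, 0, 0, 0, -0.3],
  ],
)

```text
t: 9.57
ee_pos: [534.9, -299.2, 42.7]
orientation: [-0.002, 1.572, -0.001]
ft_force: [-0.5, -0.3, 0.8]
width: 57.0
```

Run:
```python
from h import *
o=ctrl.get_obs();print(o["ee_pos"],o["ft_force"],o["width"])
im=get_image("wrist");np.save("w5.npy",np.r_[o["ee_pos"],o["orientation"]])
g=np.clip((im/255.)**0.6*255,0,255).astype(np.uint8)
cv2.imwrite("pics/w5z.png",cv2.resize(g[100:300,170:400],None,fx=3,fy=3,interpolation=cv2.INTER_CUBIC))
```

```text
[ 534.94869948 -299.24114644   42.69202097] [-0.49930375 -0.34909448  0.80934649] 57.010691374984
```

View pics/w5z.png

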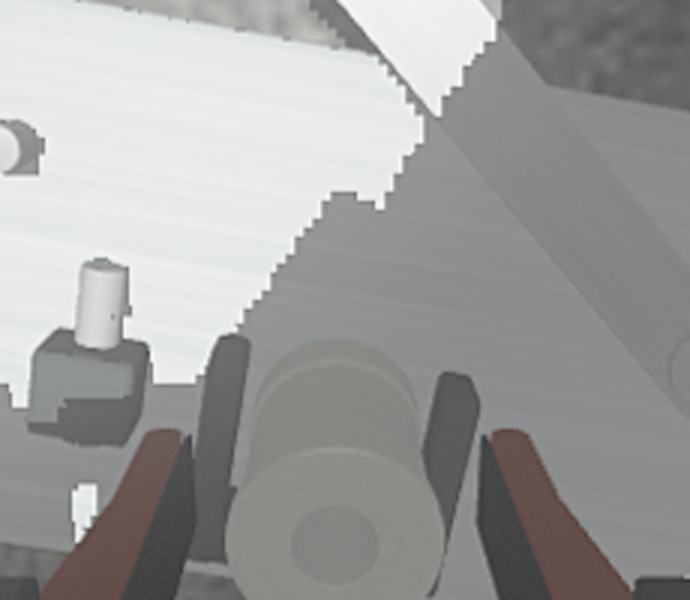

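The die is seated between the nest walls. I'll lift off and step back, shutting the fingers, then measure the bar.

>>> move_arm(
  rows=[
    [0, 0, 8, 0, -0.3],
    [0, 0, 25, 0, -0.3],
    [0, 0, 55, 0, -0.3],
    [0, 0, 95, 0, -0.3],
    [10, 0, 135, 0, 0.5],
    [25, 0, 160, 0, 1],
    [40, 0, 170, 0, 1],
    [50, 0, 170, 0, 1],
    [50, 0, 170, 0, 1],
  ],
)

```text
t: 10.75
ee_pos: [585.0, -298.9, 212.6]
orientation: [-0.002, 1.572, -0.001]
ft_force: [0.2, 0.4, 0.2]
width: 10.6
```

Run:
```python
from h import *
o=ctrl.get_obs();print(o["t"],o["ee_pos"],o["ft_force"],o["width"],o["qpos"].round(3))
im=get_image("wrist");cv2.imwrite("pics/w6.png",im);np.save("w6.npy",np.r_[o["ee_pos"],o["orientation"]])
g=np.clip((im/255.)**0.6*255,0,255).astype(np.uint8)
cv2.imwrite("pics/w6z.png",cv2.resize(g[0:200,170:400],None,fx=3,fy=3,interpolation=cv2.INTER_CUBIC))
t=get_image("top");cv2.imwrite("pics/t6.png",t)
```

```text
10.75 [ 584.99949614 -298.94639754  212.55327822] [0.21223057 0.3868975  0.19875113] 10.581347484787559 [-4.900e-01  4.810e-01  1.562e+00 -2.000e-03  1.099e+00 -2.060e+00]
```

View pics/w6z.png

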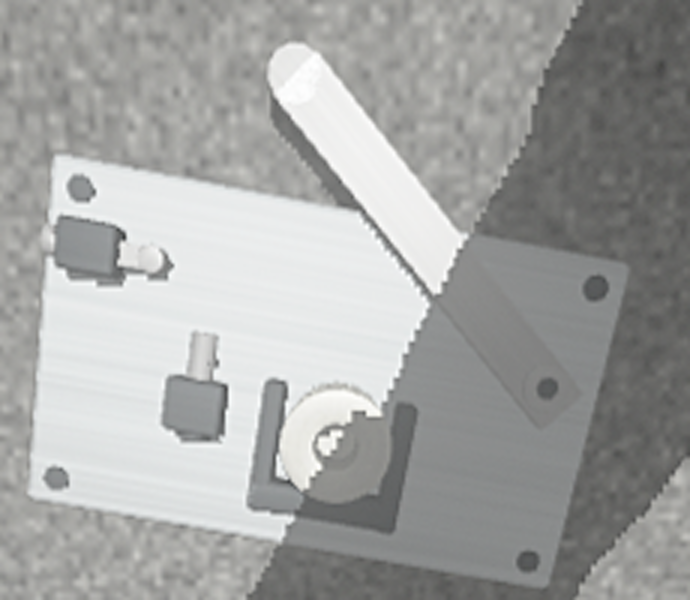

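```bash
cat > path.py <<'E'
import numpy as np
th=-.172;piv=np.array([516.6,-220.5])
def rot(a): return np.array([[np.cos(a),-np.sin(a)],[np.sin(a),np.cos(a)]])
def tool(phi,d,L=124.,hw=10.):  # tcp xy for finger face d mm away from bar's -x face
    return piv+rot(th-phi)@[-(10+hw+d),-L], th-phi
E
python3 - <<'E'
from h import *; from path import *
w=np.load("w6.npy");W=cam("wrist",{"ee_pos":w[:3],"orientation":w[3:]})
b=lambda x,y:(170+x/3,0+y/3)
pin=onz(W,b(547,388),29.5)
A=(285,100),(326,60);  # bar edges near end
e=[onz(W,b(*p),24)[:2] for p in ((272,88),(320,58),(426,296),(466,236))]
print("pin",pin.round(1))
for m in ((e[0]+e[1])/2,(e[2]+e[3])/2):
    d=m-pin[:2];a=np.arctan2(d[1],d[0]);print(m.round(1),a,"phi",(th-np.pi/2)-a, np.linalg.norm(d))
tip=onz(W,b(283,47),24)[:2];d=tip-pin[:2];print("tip",tip,np.arctan2(d[1],d[0]),np.linalg.norm(d))
print(np.linalg.norm(e[0]-e[1]),np.linalg.norm(e[2]-e[3]))
E
```

```text
pin [ 517.  -220.2   29.5]
[ 412.5 -312.7] -2.416933167112884 phi 0.6741368403179877 139.48740866944647
[ 474.3 -258.9] -2.4053697013241866 phi 0.6625733745292901 57.56285157801312
tip [ 404.7131034  -317.00111493] -2.430133595315153 148.18739413827143
18.918441423566104 24.581050730952654
```

Run:
```python
from path import *
o=np.array([585,-298.9,212.6])
for phi,d in((.67,25),(.67,3),(.6,0),(.5,0),(.4,0),(.3,0),(.2,0),(.1,0),(.05,0)):
    p,y=tool(phi,d);print(phi,d,p.round(1),round(y,3),(p-o[:2]).round(1))
# bar_face x in stop frame vs phi
for phi in (.25,.2,.17,.15,.12,.1,.08,.06,.04,.02,0): print(phi,(rot(-phi)@[10,-130]+[-15,75]-[-5,-55]).round(1))
```

```text
0.67 25 [ 394.1 -269.5] -0.842 [-190.9   29.4]
0.67 3 [ 408.8 -285.9] -0.842 [-176.2   13. ]
0.6 0 [ 415.8 -295.4] -0.772 [-169.2    3.5]
0.5 0 [ 423.8 -305.1] -0.672 [-161.2   -6.2]
0.4 0 [ 432.7 -313.9] -0.572 [-152.3  -15. ]
0.3 0 [ 442.4 -321.8] -0.472 [-142.6  -22.9]
0.2 0 [ 452.9 -328.7] -0.372 [-132.1  -29.8]
0.1 0 [ 464.  -334.6] -0.272 [-121.   -35.7]
0.05 0 [ 469.8 -337.1] -0.222 [-115.2  -38.2]
0.25 [-32.5   1.6]
0.2 [-26.    0.6]
0.17 [-22.1   0.2]
0.15 [-19.5  -0. ]
0.12 [-15.6  -0.3]
0.1 [-13.   -0.3]
0.08 [-10.4  -0.4]
0.06 [-7.8 -0.4]
0.04 [-5.2 -0.3]
0.02 [-2.6 -0.2]
0 [0. 0.]
```

>>> move_arm(
  rows=[
    [-40, 6, 0, -0.15, 1],
    [-80, 12, 0, -0.3, 1],
    [-120, 18, 0, -0.45, 1],
    [-150, 24, -20, -0.6, 1],
    [-175, 29, -50, -0.72, 1],
    [-191, 29, -90, -0.842, 1],
    [-191, 29, -130, -0.842, 1],
    [-191, 29, -165, -0.842, 1],
    [-191, 29, -185, -0.842, 1],
    [-191, 29, -192, -0.842, 1],
    [-191, 29, -192, -0.842, 1],
    [-191, 29, -192, -0.842, 1],
  ],
)

```text
t: 12.35
ee_pos: [393.5, -270.2, 20.6]
orientation: [0.658, 1.471, -0.658]
ft_force: [-0.4, -0.6, 0.0]
width: 0.2
```

Run:
```python
from h import *
o=ctrl.get_obs();print(o["t"],o["ee_pos"],o["ft_force"],o["width"],R.from_rotvec(o["orientation"]).as_matrix()[:,2].round(3))
im=get_image("wrist");cv2.imwrite("pics/w7.png",im)
```

```text
12.35 [ 393.45041104 -270.21974578   20.62305912] [-0.35764942 -0.58542772  0.00837373] 0.23054892930093257 [ 0.666 -0.746 -0.002]
```

View pics/w7.png

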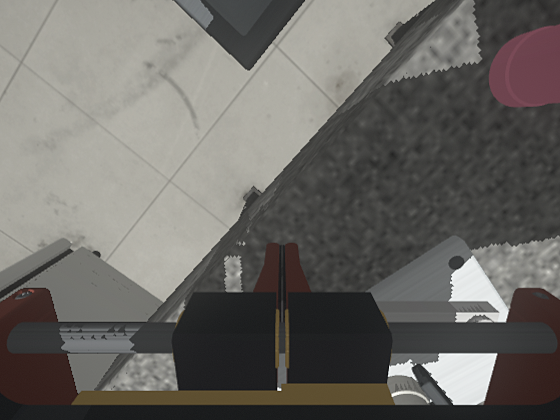

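>>> move_arm(
  rows=[
    [0, 0, -5, 0, 1],
    [3.3, -3.7, -5, 0, 1],
    [6.6, -7.5, -5, 0, 1],
    [9.3, -10.4, -5, 0, 1],
    [11.3, -12.7, -5, 0, 1],
    [12.7, -14.2, -5, 0, 1],
    [14, -15.7, -5, 0, 1],
    [14, -15.7, -5, 0, 1],
  ],
)

```text
t: 13.4
ee_pos: [407.6, -286.0, 15.7]
orientation: [0.658, 1.47, -0.658]
ft_force: [-0.4, -0.7, 0.1]
width: 0.3
```

Run:
```python
from path import *
o=np.array([407.6,-286.])
for phi in np.arange(.67,.37,-.025):
    p,y=tool(phi,0);print(round(phi,3),(p-o).round(1),round(y+.842,3))
```

```text
0.67 [ 3.2 -2.2] -0.0
0.645 [ 4.9 -4.8] 0.025
0.62 [ 6.7 -7.4] 0.05
0.595 [ 8.5 -9.9] 0.075
0.57 [ 10.5 -12.4] 0.1
0.545 [ 12.4 -14.8] 0.125
0.52 [ 14.5 -17.2] 0.15
0.495 [ 16.6 -19.6] 0.175
0.47 [ 18.7 -21.8] 0.2
0.445 [ 20.9 -24.1] 0.225
0.42 [ 23.2 -26.2] 0.25
0.395 [ 25.5 -28.4] 0.275
0.37 [ 27.9 -30.4] 0.3
```

>>> move_arm(
  rows=[
    [1.5, -1.2, 0, 0, 1],
    [2.4, -1.9, 0, 0, 1],
    [3.2, -2.5, 0, 0, 1],
    [4, -3.5, 0, 0.012, 1],
    [4.9, -4.8, 0, 0.025, 1],
    [5.8, -6.1, 0, 0.037, 1],
    [6.7, -7.4, 0, 0.05, 1],
    [6.7, -7.4, 0, 0.05, 1],
  ],
)

```text
t: 14.4
ee_pos: [414.5, -293.6, 15.7]
orientation: [0.619, 1.482, -0.619]
ft_force: [-0.6, 0.1, -0.8]
width: 0.7
```

>>> move_arm(
  rows=[
    [1.6, -2.3, 0, 0.025, 1],
    [3.6, -4.8, 0, 0.05, 1],
    [5.5, -7.2, 0, 0.075, 1],
    [7.6, -9.6, 0, 0.1, 1],
    [9.7, -12, 0, 0.125, 1],
    [11.8, -14.2, 0, 0.15, 1],
    [14, -16.5, 0, 0.175, 1],
    [16.3, -18.6, 0, 0.2, 1],
    [18.6, -20.8, 0, 0.225, 1],
    [21, -22.8, 0, 0.25, 1],
    [21, -22.8, 0, 0.25, 1],
  ],
)

```text
t: 15.78
ee_pos: [435.9, -316.7, 15.8]
orientation: [0.424, 1.529, -0.425]
ft_force: [-0.1, -0.2, -0.3]
width: 0.4
```

Run:
```python
from h import *
o=ctrl.get_obs();print(o["t"],o["ee_pos"],o["ft_force"],R.from_rotvec(o["orientation"]).as_matrix()[:,2].round(3))
im=get_image("wrist");cv2.imwrite("pics/w8.png",im)
t=get_image("top");cv2.imwrite("pics/t8z.png",cv2.resize(t[150:260,335:465],None,fx=5,fy=5,interpolation=cv2.INTER_CUBIC))
s=get_image("side");cv2.imwrite("pics/s8z.png",cv2.resize(s[130:220,240:350],None,fx=5,fy=5,interpolation=cv2.INTER_CUBIC))
```

```text
15.775 [ 435.90615381 -316.71079318   15.78927902] [-0.10202658 -0.19021673 -0.25989602] [ 0.857 -0.515 -0.   ]
```

View pics/t8z.png

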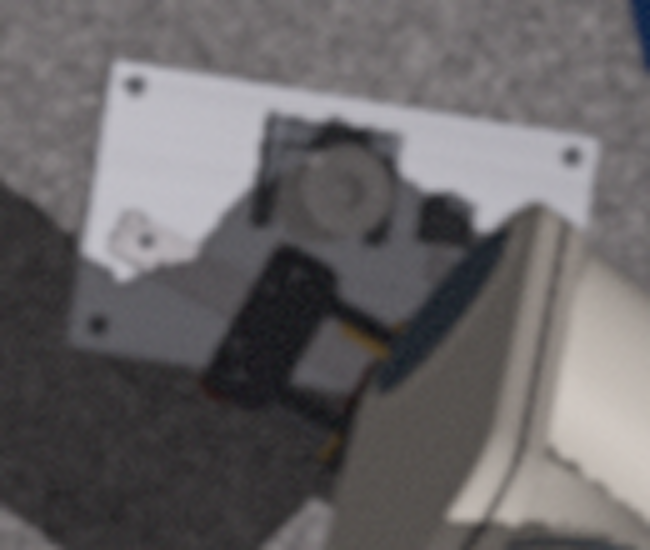

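View pics/w8.png

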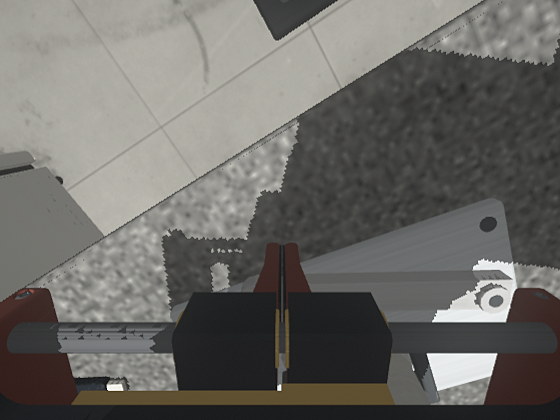

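View pics/s8z.png

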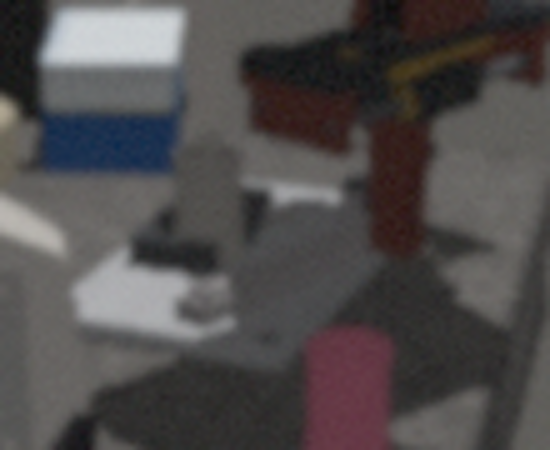

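The bar follows the finger: in the wrist view it lies level at row ~280, parallel to the jaws. The die still stands in the nest. I'll continue towards the plunger nose.

Run:
```python
from path import *
p0,_=tool(.37,0);print(p0)
for phi in np.r_[np.arange(.37,.2,-.02),np.arange(.2,-.01,-.01)]:
    p,y=tool(phi,0);print(round(phi,3),p.round(1),(p-p0).round(1),round(y+.542,3))
```

```text
[ 435.50097904 -316.41115054]
0.37 [ 435.5 -316.4] [0. 0.] 0.0
0.35 [ 437.4 -318. ] [ 1.9 -1.6] 0.02
0.33 [ 439.4 -319.6] [ 3.9 -3.2] 0.04
0.31 [ 441.4 -321.1] [ 5.9 -4.7] 0.06
0.29 [ 443.4 -322.6] [ 7.9 -6.2] 0.08
0.27 [ 445.5 -324. ] [10.  -7.6] 0.1
0.25 [ 447.6 -325.4] [12.1 -9. ] 0.12
0.23 [ 449.7 -326.8] [ 14.2 -10.4] 0.14
0.21 [ 451.8 -328.1] [ 16.3 -11.7] 0.16
0.2 [ 452.9 -328.7] [ 17.4 -12.3] 0.17
0.19 [ 454.  -329.4] [ 18.5 -13. ] 0.18
0.18 [ 455.1 -330. ] [ 19.6 -13.6] 0.19
0.17 [ 456.2 -330.6] [ 20.7 -14.2] 0.2
0.16 [ 457.3 -331.2] [ 21.8 -14.8] 0.21
0.15 [ 458.4 -331.8] [ 22.9 -15.4] 0.22
0.14 [ 459.5 -332.4] [ 24. -16.] 0.23
0.13 [ 460.6 -332.9] [ 25.1 -16.5] 0.24
0.12 [ 461.8 -333.5] [ 26.2 -17.1] 0.25
0.11 [ 462.9 -334. ] [ 27.4 -17.6] 0.26
0.1 [ 464.  -334.6] [ 28.5 -18.2] 0.27
0.09 [ 465.2 -335.1] [ 29.7 -18.7] 0.28
0.08 [ 466.3 -335.6] [ 30.8 -19.2] 0.29
0.07 [ 467.5 -336.1] [ 32.  -19.7] 0.3
0.06 [ 468.6 -336.6] [ 33.1 -20.2] 0.31
0.05 [ 469.8 -337.1] [ 34.3 -20.6] 0.32
0.04 [ 471.  -337.5] [ 35.5 -21.1] 0.33
0.03 [ 472.1 -338. ] [ 36.6 -21.6] 0.34
0.02 [ 473.3 -338.4] [ 37.8 -22. ] 0.35
0.01 [ 474.5 -338.8] [ 39.  -22.4] 0.36
-0.0 [ 475.7 -339.2] [ 40.2 -22.8] 0.37
```

>>> move_arm(
  rows=[
    [1.9, -1.6, 0, 0.02, 1],
    [3.9, -3.2, 0, 0.04, 1],
    [5.9, -4.7, 0, 0.06, 1],
    [7.9, -6.2, 0, 0.08, 1],
    [10, -7.6, 0, 0.1, 1],
    [12.1, -9, 0, 0.12, 1],
    [14.2, -10.4, 0, 0.14, 1],
    [14.2, -10.4, 0, 0.14, 1],
  ],
)

```text
t: 16.92
ee_pos: [450.1, -327.1, 15.8]
orientation: [0.315, 1.548, -0.315]
ft_force: [1.3, 1.1, 0.6]
width: 0.6
```

>>> move_arm(
  rows=[
    [1.1, -0.7, 0, 0.01, 1],
    [2.2, -1.3, 0, 0.02, 1],
    [3.3, -2, 0, 0.03, 1],
    [4.4, -2.6, 0, 0.04, 1],
  ],
)

```text
t: 17.42
ee_pos: [453.9, -329.3, 15.7]
orientation: [0.283, 1.554, -0.283]
ft_force: [-4.0, 1.7, 3.1]
width: -0.1
```

>>> move_arm(
  rows=[
    [0.6, -0.4, 0, 0.005, 1],
    [1.2, -0.7, 0, 0.01, 1],
    [1.7, -1, 0, 0.015, 1],
  ],
)

```text
t: 17.8
ee_pos: [454.6, -329.6, 15.6]
orientation: [0.272, 1.558, -0.27]
ft_force: [-5.6, 3.0, 4.4]
width: 0.8
```

>>> move_arm(
  rows=[
    [0.9, -0.5, 0, 0.008, 1],
    [1.4, -0.8, 0, 0.012, 1],
    [1.9, -1.1, 0, 0.016, 1],
    [2.3, -1.3, 0, 0.02, 1],
  ],
)

```text
t: 18.3
ee_pos: [456.1, -330.2, 15.5]
orientation: [0.257, 1.561, -0.254]
ft_force: [-5.3, 3.0, 4.2]
width: 0.7
```

>>> move_arm(
  rows=[
    [0.9, -0.5, 0, 0.008, 1],
    [1.5, -0.8, 0, 0.013, 1],
    [2.1, -1.1, 0, 0.018, 1],
    [2.7, -1.5, 0, 0.023, 1],
  ],
)

```text
t: 18.8
ee_pos: [458.9, -331.6, 15.4]
orientation: [0.239, 1.564, -0.235]
ft_force: [-2.8, 1.1, 1.9]
width: 0.3
```

>>> move_arm(
  rows=[
    [0.8, -0.4, 0, 0.007, 1],
    [1.4, -0.7, 0, 0.013, 1],
    [2, -1, 0, 0.018, 1],
    [2.6, -1.3, 0, 0.023, 1],
  ],
)

```text
t: 19.3
ee_pos: [461.8, -333.1, 15.4]
orientation: [0.22, 1.565, -0.217]
ft_force: [-0.5, 1.5, -0.3]
width: 0.4
```

>>> move_arm(
  rows=[
    [0.8, -0.4, 0, 0.007, 1],
    [1.5, -0.7, 0, 0.013, 1],
    [2.2, -1.1, 0, 0.02, 1],
  ],
)

```text
t: 19.68
ee_pos: [464.5, -334.6, 15.5]
orientation: [0.204, 1.566, -0.202]
ft_force: [0.5, 0.2, -1.0]
width: 0.4
```

>>> move_arm(
  rows=[
    [0.8, -0.4, 0, 0.007, 1],
    [1.5, -0.7, 0, 0.013, 1],
  ],
)

```text
t: 19.92
ee_pos: [466.2, -335.5, 15.6]
orientation: [0.193, 1.566, -0.191]
ft_force: [-0.2, 0.5, -0.0]
width: 0.5
```

>>> move_arm(
  rows=[
    [0.8, -0.4, 0, 0.007, 1],
    [1.4, -0.7, 0, 0.013, 1],
  ],
)

```text
t: 20.18
ee_pos: [467.1, -336.0, 15.6]
orientation: [0.183, 1.568, -0.181]
ft_force: [-3.4, 0.2, 2.8]
width: 0.4
```

>>> move_arm(
  rows=[
    [0.8, -0.2, 0, 0, 1],
    [1.1, -0.3, 0, 0, 1],
  ],
)

```text
t: 20.42
ee_pos: [467.2, -336.0, 15.5]
orientation: [0.183, 1.57, -0.18]
ft_force: [-6.2, -0.1, 5.1]
width: -0.0
```

>>> move_arm(
  rows=[
    [1.2, -0.3, 0.2, 0, 1],
    [1.5, -0.4, 0.3, 0, 1],
    [1.7, -0.4, 0.4, 0, 1],
  ],
)

```text
t: 20.8
ee_pos: [467.3, -335.9, 15.6]
orientation: [0.184, 1.573, -0.179]
ft_force: [-6.2, -1.2, 3.5]
width: 0.4
```

>>> move_arm(
  rows=[
    [1.7, -0.4, 0.3, 0, 1],
    [2, -0.5, 0.4, 0, 1],
    [2.2, -0.5, 0.4, 0, 1],
    [2.2, -0.5, 0.4, 0, 1],
  ],
)

```text
t: 21.3
ee_pos: [467.3, -335.9, 15.6]
orientation: [0.185, 1.577, -0.178]
ft_force: [-9.0, -1.7, 4.1]
width: 0.3
```

>>> move_arm(
  rows=[
    [2.2, -0.4, 0.4, 0, 1],
    [2.6, -0.5, 0.5, 0, 1],
    [2.8, -0.5, 0.5, 0, 1],
    [2.8, -0.5, 0.5, 0, 1],
    [2.8, -0.5, 0.5, 0, 1],
    [2.8, -0.5, 0.5, 0, 1],
  ],
)

```text
t: 22.05
ee_pos: [467.4, -335.8, 15.6]
orientation: [0.186, 1.583, -0.177]
ft_force: [-9.6, -2.4, 4.8]
width: 0.5
```

>>> move_arm(
  rows=[
    [2.8, -0.4, 0.5, 0, 1],
    [3.2, -0.4, 0.6, 0, 1],
    [3.3, -0.4, 0.6, 0, 1],
    [3.3, -0.4, 0.6, 0, 1],
    [3.3, -0.4, 0.6, 0, 1],
    [3.3, -0.4, 0.6, 0, 1],
    [3.3, -0.4, 0.6, 0, 1],
    [3.3, -0.4, 0.6, 0, 1],
    [3.3, -0.4, 0.6, 0, 1],
    [3.3, -0.4, 0.6, 0, 1],
  ],
)

```text
t: 23.3
ee_pos: [467.4, -335.7, 15.7]
orientation: [0.187, 1.588, -0.176]
ft_force: [-13.2, -3.6, 5.3]
width: 0.6
```

>>> move_arm(
  rows=[
    [1, 0, 0, 0, 1],
    [0, 0, 0, 0, 1],
    [-2, 0.5, 0, 0, 1],
    [-6, 1.5, 0, 0, 1],
    [-14, 3.5, 0, 0, 1],
    [-20, 5, 8, 0, 1],
    [-22, 5, 40, 0, 1],
    [-22, 5, 90, 0, 1],
    [-22, 5, 130, 0, 1],
    [-22, 5, 160, 0, 1],
  ],
)

```text
t: 24.55
ee_pos: [445.4, -331.0, 178.3]
orientation: [0.186, 1.586, -0.177]
ft_force: [-0.2, -0.8, 0.2]
width: 0.4
```

>>> move_arm(
  rows=[
    [30, 10, 20, 0.08, 1],
    [70, 20, 40, 0.16, 1],
    [110, 30, 40, 0.23, 1],
    [140, 34, 40, 0.23, 1],
    [140, 34, 40, 0.23, 1],
    [140, 34, 40, 0.23, 1],
  ],
)

```text
t: 25.3
ee_pos: [584.2, -296.9, 218.1]
orientation: [0.003, 1.596, 0.002]
ft_force: [-1.7, -0.3, -0.1]
width: 0.6
```

Run:
```python
from h import *
o=ctrl.get_obs();print(o["t"],o["ee_pos"],o["ft_force"],o["width"])
im=get_image("wrist");cv2.imwrite("pics/w9.png",im);np.save("w9.npy",np.r_[o["ee_pos"],o["orientation"]])
g=np.clip((im/255.)**0.6*255,0,255).astype(np.uint8)
cv2.imwrite("pics/w9z.png",cv2.resize(g[0:230,140:400],None,fx=2.6,fy=2.6,interpolation=cv2.INTER_CUBIC))
t=get_image("top");cv2.imwrite("pics/t9.png",t)
```

```text
25.3 [ 584.22177341 -296.85841513  218.12706872] [-1.74029412 -0.28876792 -0.11626588] 0.6045998757878387
```

View pics/w9z.png

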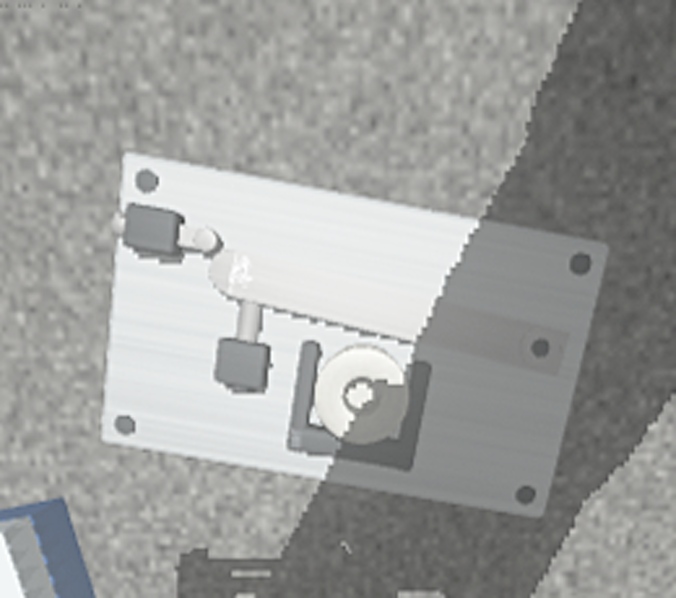

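View pics/t9.png

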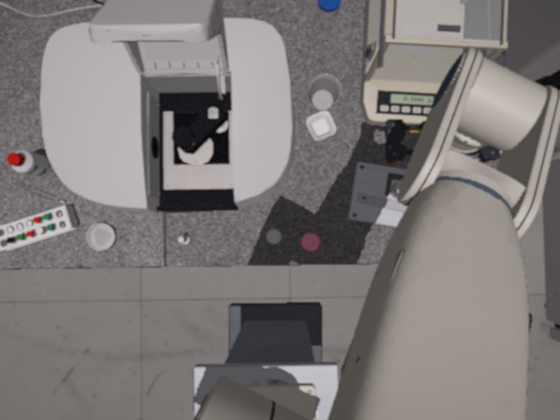

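Run:
```python
from h import *; from path import *
w=np.load("w9.npy");W=cam("wrist",{"ee_pos":w[:3],"orientation":w[3:]})
b=lambda x,y:(140+x/2.6,y/2.6)
print("die top",onz(W,b(361,395),70).round(1))
o=[onz(W,b(*p),30)[:2] for p in((309,342),(424,362),(290,446),(411,470))];print("nest outer tips mid",(o[0]+o[1])/2,"back mid",(o[2]+o[3])/2)
f,bk=(o[0]+o[1])/2,(o[2]+o[3])/2;print("nest est",bk+(f-bk)/np.linalg.norm(f-bk)*33.5)
st=onz(W,b(250,304),18.5);print("contact",st.round(1))
so=piv+rot(th)@[10,-130];print("face rel stop",(rot(th).T@(st[:2]-so)).round(1))
pin=onz(W,b(540,348),29.5)[:2];e=[onz(W,b(*p),24)[:2] for p in((240,250),(228,293))]
d=(e[0]+e[1])/2-pin;print("phi",th-np.pi/2-np.arctan2(d[1],d[0]))
```

```text
die top [ 533.8 -299.2   70. ]
nest outer tips mid [ 518.75388452 -296.87466914] back mid [ 565.90938383 -304.27647699]
nest est [ 532.81460278 -299.08172317]
contact [ 498.2 -349.1   18.5]
face rel stop [-6.1  0.2]
phi 0.06426308701209682
```

Die about 1 mm from the estimated nest middle; bar face about 6–8 mm short of the stop's origin. The arm is clear of everything, so I'm handing in.

Run:
```python
from workcell import ctrl
print(ctrl.close_job(), ctrl.get_obs()["t"])
```

```text
the job is handed in; nothing more can be done
the job is handed in; nothing more can be done
```

The die body is standing upright in the nest, released. The swing bar is closed behind the spring plunger and up against the stop screw. I handed the job in at about 25 s and got no verdict back.

- **Bar force:** it took about 6–7 N to ride over the plunger nose. Against the screw I pressed for about 2.5 s, with total wrist readings of 10–11 N rising to 14.7 N at the end. No reading passed 15 N, but I only read the force at the end of each move. About 5 N of the total was vertical, probably friction of the finger on the bar.
- **Die position:** the last wrist picture puts it about 1 mm from the estimated nest middle.
- **Bar position:** it is about 0.065 rad open, with its face roughly 6–8 mm short of the stop's origin (limit 12.5 mm).
- **Bystanders:** in the last top view the die base and die plunger are where they started.
- **Disagreements:** plate corners, nest walls and pin differed by 1–2 mm when locating the nest, and the corners gave a plate length of about 216 mm instead of 220 mm. Triangulated heights were also uneven: the die top came out about 2–4 mm low, and two plate points were well off (one corner 25 mm low). I used the stated 12 mm plate height and averaged the nest and pin fits. The die went in with no side contact.

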